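Find the hidden release groove of a neck jig and open its jaw

ROBOT

A 6-joint arm with a two-finger parallel gripper is mounted at the origin on the work surface. World frame = base frame: x ahead of the robot, y to its left, z up, the work surface at z = 0. Lengths are in m, angles in rad, forces in N, time in s.
With the tool pointing down it reaches from about 0.2 to 0.875 m from the base axis. Payload 3.4 kg.
Tool frame: the origin (TCP) lies at the very end of the fingers, on their centre line; the grasp point (between the pads) lies 19 mm behind it; z points along the fingers, y is the direction in which the jaws open and shut (so a half turn about z gives the same grasp; the last joint's range is limited). The gripper opens to 94 mm and grips with 3 to 60 N. Pads are 16 mm wide; open, the fingers measure 119 mm over their backs; the gripper's body (75 mm by 177 mm) begins 78 mm behind the grasp point.
Start: joints at [-1.332, 0.276, 1.505, -0, 1.361, -0.121], TCP at [0.202, -0.538, 0.205] pointing down, gripper open.
Joint ranges: [-2.89, 2.89], [-0.75, 2.08], [0.22, 2.7], [-1.18, 4.32], [0.11, 2.71], [-2.7, 2.7]. Speed limits (rad/s): [2.57, 2.57, 3.14, 3.14, 3.14, 3.14].

INTERFACE

Orientations are given as a 3x3 rotation matrix whose columns are the frame's x, y, z axes.
In Python, from rig import movep, move_l, goto_joints, open_gripper, clamp, dwell, solve_ik, get_obs, snapshot, MotionError, job_done gives the robot as it stands. Calls block until the motion is done:
- movep(position, orientation): joint-space move of the TCP to a pose.
- move_l(position, rotation=None, feed=0.15): straight line of the TCP; rotation=None keeps the orientation; feed is the mean speed in m/s.
- goto_joints(angles): joint-space move.
- open_gripper() and clamp(effort=None): open the fingers fully, or close them until they stop; effort is the grip in N (None keeps the last).
- dwell(seconds).
- solve_ik(position, orientation): joint angles nearest the present ones, or None.
- get_obs(): the state.
- snapshot(name): name is "scene" or "top" or "wrist"; returns a dict with "img" (384x512x3 uint8, red, green, blue), "fov_y" (degrees; the focal length in pixels is half the picture's height over the tangent of half this angle, whatever the lens; pixels are square), "cx", "cy" (the principal point, pixels), "position" and "orientation" of the camera in the world. Camera axes: x right, y down, z forward; pixel columns grow to the right and rows downward; lengths in m; the calibration is good to about 2 mm. The wrist camera is an equidistant fisheye: a pixel r from the principal point sees the ray r / f radians off the axis. A picture is of the moment at which its call begins. There is no depth.
A pose or a line that the arm cannot do raises MotionError and nothing moves.
- job_done(): hands the job in, once; it reports no verdict.
The state is a dict: "time_s": time; "joint_positions": joint angles; "joint_vel": joint speeds; "joint_torque": joint torques, N m; "tcp_pos": TCP position; "orientation": TCP orientation; "force": force on the tool from outside, world axes, zero at the start; "torque": the same for the moment, N m; "gripper_width": finger opening in m.
Only numpy, scipy, OpenCV 4.12 (cv2) and the standard library are available. Lean on these libraries where they do the work, as an engineer would, in place of code of your own. Each camera call takes 0.05 s, during which the arm holds its last target. There are 200 camera calls.

TASK

The guitar-neck blank is clamped in the wooden holding jig, whose release key is hidden in a groove somewhere along the jig's front strip. With the fingers closed, put the fingertips on top of the strip at its left end (as the robot sees it), slide them along the strip until they find the groove, then press the key inside it right down so that the jaw opens, and take the hand away. Only touch and press: leave the blank lying where it is and disturb nothing else on the bench.

Things in the scene. Friction and masses are not known exactly. Their poses are not given: they have to be found in the camera images.
- jig: Wooden jig fixed to the bench, base 270 (x) x 460 (y) x 30 mm; origin at its underside's centre; z up, -x its front (robot side), +y to the robot's left. Along its front: a strip (see strip_left). Behind that only base, 30 mm above the bench, to x = -45 mm; then fence (x -45 to -25, top 60 mm above the bench), blank, jaw, backing block (x 100 to 130, top 64). Nothing of it stands above 68 mm.
- strip_left (a point): Left end of the wooden front strip's bare top: on its centre line, against the dark left end cap; in the jig's frame (-112, 115, 60) mm, axes as the jig's. The strip is 36 mm wide in x, its flat top 60 mm above the bench, bare from y = 115 to -115 mm. The end caps are 44 mm wide, stand 8 mm above it and reach out to y = +-222 mm.
- strip_right (a point): The same point at the strip's right end, in the jig's frame (-112, -115, 60) mm. One groove, 42 mm long in y with upright walls, cuts right across the strip, open at front and back. Its centre lies anywhere from y = -75 to 30 mm in the jig's frame: it differs each time and no reading gives it.
- key (a joint): How far the release key is pressed, m. The key (same wood, 34 mm wide) is a bar inside the strip, bare only as the groove's whole floor: 0 = up, 10 mm below the strip's top; 0.008 = fully down, 18 mm below it, against a stop. It yields at about 4 to 6 N, has no spring and stays where it is left.
- jaw (a joint): How far the jaw has backed off from the blank, m: 0 = clamping, 0.010 = open. It is linked to the key and moves 1.25 mm for each mm of key.
- jaw_top (a point): Centre of the top of the wooden jaw (30 x 160 x 36 mm, cork-faced) behind the blank, 66 mm above the bench; it moves to the jig's +x as it opens.
- neck_blank: Loose pale wooden neck blank, 70 (x) x 300 (y) x 30 mm, about 0.35 kg, lying on the jig's base between fence and jaw; its top is 60 mm above the bench. Origin at the centre of its underside.
- smoothing_plane: Bystander: loose steel hand plane, 190 x 50 mm, 70 mm high, on the bench left of the jig. Origin at the centre of its underside.
- glue_bottle: Bystander: loose white glue bottle, 56 mm across, 130 mm tall, on the bench right of the jig. Origin at the centre of its underside.
- screwdriver: Bystander: loose screwdriver lying on the bench to the right, about 200 mm long along its x. Origin on its underside.
- sanding_block: Bystander: loose cork sanding block, 100 x 60 x 30 mm, on the bench to the left. Origin at the centre of its underside.

How it is judged:
On the way, in this order (a step that is already met when the one before it is completed fails the run):
1. the fingertips touch the strip near its left end (within 43 mm of the end) (contact force between the fingers and jig above 0.3 N and y of the grasp point in the frame of jig between 0.072 and 0.118 m and x of the grasp point in the frame of jig below -0.06 m).
2. still touching the strip, they have slid to the right (47 to 70 mm from the left end) (contact force between the fingers and jig above 0.3 N and y of the grasp point in the frame of jig between 0.045 and 0.068 m and x of the grasp point in the frame of jig below -0.06 m and value of joint key below 0.006 m).
3. the fingers press the key in the groove right down (at least 6.5 of 8 mm) (value of joint key above 0.0065 m and contact force between the fingers and jig above 0.3 N).
At the end, for the whole second after the job is handed in: The key is down by at least 6.5 mm of its 8, the jaw has backed off at least 7.8 mm of its 10, the blank lies still within 15 mm of where it was, and the hand plane, glue bottle, screwdriver and sanding block are within 30 mm of where they were (value of joint key above 0.0065 m and value of joint jaw above 0.0078 m and distance of neck_blank from where it was at the start of the episode below 0.015 m and linear speed of neck_blank below 0.02 m/s and distance of each of smoothing_plane, glue_bottle, screwdriver, sanding_block from where it was at the start of the episode below 0.03 m); the robot touches nothing.
It fails at once if the neck blank is lifted, carried or pushed out of place (15 mm or more) (distance of neck_blank from where it was at the start of the episode above 0.015 m).
It fails at once if a bystander is lifted, carried or knocked away (30 mm or more) (distance of any of smoothing_plane, glue_bottle, screwdriver, sanding_block from where it was at the start of the episode above 0.03 m).
It also fails if it takes over 56 s, if anything falls off the work surface, if the arm or the gripper's body presses on something with over 40 N, if the wrist force passes 120 N, or if a joint passes its speed limit or range.

## Working session

There is one attempt and no reset: what is moved stays moved. The work goes in short steps, each a Python script; the robot and the scene stay as the last script left them, time stands still between calls to the robot, and variables do not carry over. Pictures are saved under pics/ and viewed, about 8 in all and at most 12, crops included, and the job is handed in when it is done.

```bash
mkdir -p pics; ls; python3 - <<'E'
from rig import *
import cv2,pickle
o=get_obs();print(o['time_s'],o['tcp_pos'],o['force'],o['gripper_width'])
d={}
for n in('top','scene'):
    s=snapshot(n);d[n]=s;print(n,s['fov_y'],s['cx'],s['cy'],s['position'],s['orientation'])
    cv2.imwrite(f'pics/{n}.png',cv2.resize(s['img'][:,:,::-1],(800,600),interpolation=cv2.INTER_CUBIC))
pickle.dump(d,open('s.pkl','wb'))
E
```

```text
pics
0.0 [ 0.2023347  -0.5376311   0.20464696] [-0.35470021  0.35645939 -0.58491039] 0.09373550639846073
top 49.646325748285136 257.2098817616907 189.8422987882416 [ 0.30044537 -0.01443331  1.29374124] [[-0.01317857 -0.98248994  0.18584896]
 [-0.99968341  0.0169301   0.01861324]
 [-0.02143376 -0.18554483 -0.98240201]]
scene 44.08104460010111 251.88016365898875 197.43778971374147 [ 1.21646006 -1.15537233  1.30192056] [[ 0.85073657  0.36302129 -0.38008268]
 [ 0.52539059 -0.56733558  0.63410966]
 [ 0.01456088 -0.73915214 -0.67338109]]
```

View pics/top.png

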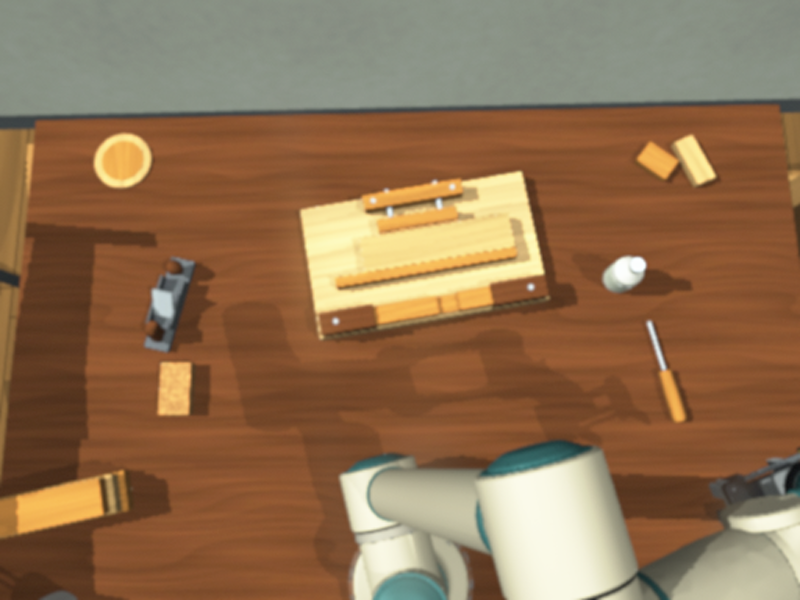

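View pics/scene.png

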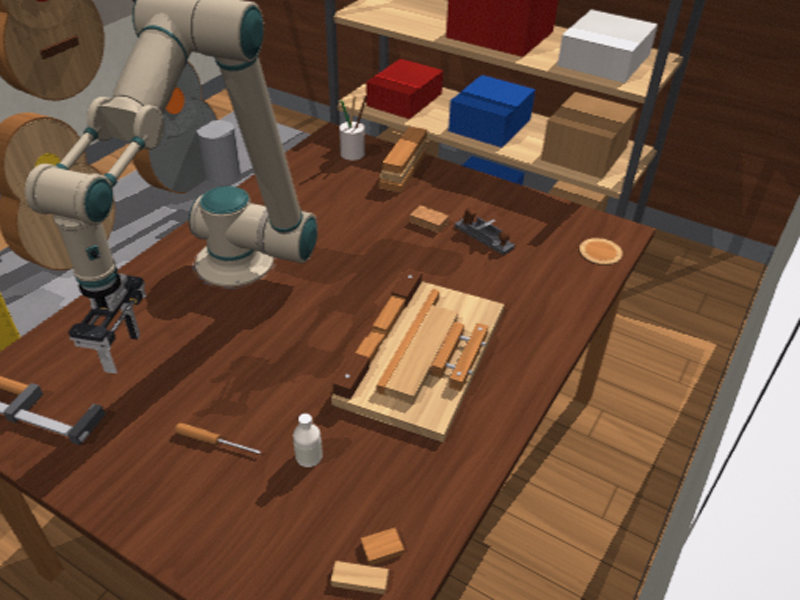

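The top view shows the jig at about (300–548, 172–338). The strip's bare part runs from about (377,313) to (492,296), and a groove may lie near (449,303). I'll enlarge that area.

```bash
python3 - <<'E'
import cv2,pickle
d=pickle.load(open('s.pkl','rb'))
im=d['top']['img'][105:220,185:358,::-1]
cv2.imwrite('pics/crop.png',cv2.resize(im,None,fx=4.6,fy=4.6,interpolation=cv2.INTER_CUBIC)[:600,:800]);print(im.shape)
E
```

```text
(115, 173, 3)
```

View pics/crop.png

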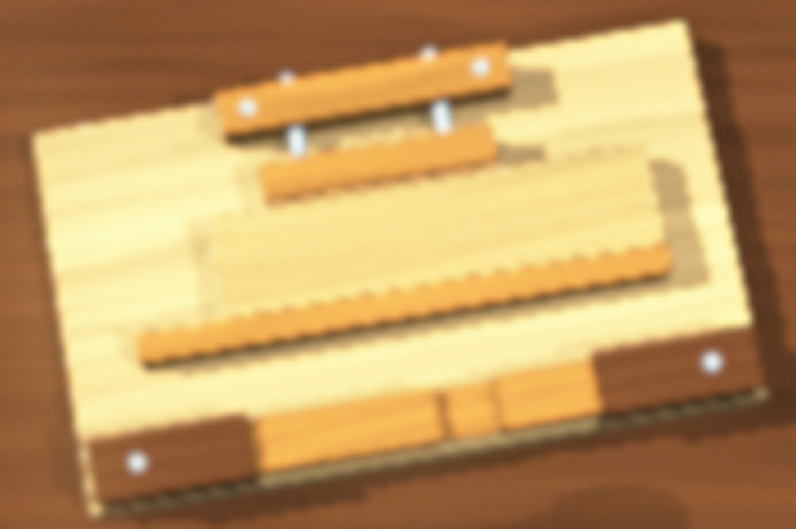

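The crop shows the base back corners at (33,133) and (687,20). The bare strip's front corners are at (258,470) and (603,411), the cap corners are visible, and the groove spans about x 443–497. Next I'll fit the jig pose.

```bash
cat > h.py <<'E'
import numpy as np
def proj(s,P):
    f=192/np.tan(np.radians(s['fov_y']/2)); p=(np.asarray(P)-s['position'])@np.asarray(s['orientation'])
    return np.c_[s['cx']+f*p[:,0]/p[:,2], s['cy']+f*p[:,1]/p[:,2]]
def jig(q,P):
    c,s=np.cos(q[2]),np.sin(q[2]); P=np.atleast_2d(P).astype(float)
    return np.c_[q[0]+c*P[:,0]-s*P[:,1],q[1]+s*P[:,0]+c*P[:,1],P[:,2]]
E
python3 - <<'E'
from h import *
import pickle
from scipy.optimize import least_squares
s=pickle.load(open('s.pkl','rb'))['top']
D=np.array([[33,133,135,230,30],[687,20,135,-230,30],[258,470,-130,115,60],[603,411,-130,-115,60],[88,440,-90,222,68],[95,500,-134,222,68],[765,382,-134,-222,68],[752,328,-90,-222,68]],float)
uv=np.array([185,105])+(D[:,:2]+.5)/4.6-.5; P=D[:,2:]/1000
r=least_squares(lambda q:(proj(s,jig(q,P))-uv).ravel(),[.6,0,.1],loss='soft_l1')
print(r.x,(proj(s,jig(r.x,P))-uv).round(2).tolist()); np.save('q.npy',r.x)
for g in([443,440],[498,430]):
    t=np.array([185,105])+(np.array(g)+.5)/4.6-.5
    print(least_squares(lambda y:(proj(s,jig(r.x,[[-.130,y[0],.06]]))-t)[0],[0]).x)
print(jig(r.x,[[-.112,y,.06] for y in(.115,.09,-.115)]))
E
```

```text
[ 0.62898148 -0.03321043  0.15792664] [[0.25, -0.03], [-0.23, 0.16], [-0.22, 0.13], [0.07, -0.16], [-0.73, -0.61], [-0.1, 0.69], [0.6, 0.84], [0.32, -1.54]]
[-0.00820633]
[-0.04479489]
[[ 0.5002891   0.0627441   0.06      ]
 [ 0.50422088  0.03805521  0.06      ]
 [ 0.53646143 -0.16439366  0.06      ]]
```

```bash
cat >> h.py <<'E'
from rig import *
q=np.load('q.npy'); c_,s_=np.cos(q[2]),np.sin(q[2])
R=np.array([[-s_,c_,0],[c_,s_,0],[0,0,-1.]])   # tool x = jig y, tool y = jig x, z down
def pt(y,z,x=-.112): return jig(q,[[x,y,z]])[0]
def rep(y=''):
    o=get_obs(); l=(o['tcp_pos'][:2]-q[:2]); print(f"t={o['time_s']:.2f} cmd={y} jigx={l@[c_,s_]:.4f} jigy={l@[-s_,c_]:.4f} z={o['tcp_pos'][2]:.4f} F={np.round(o['force'],1)}"); return o
E
python3 - <<'E'
from h import *
import cv2
o=rep(); print(o['orientation'].round(2) if hasattr(o['orientation'],'round') else o['orientation'])
for RR in(R,R@np.diag([-1,-1,1])): print(solve_ik(pt(.093,.2),RR),solve_ik(pt(-.08,.045),RR))
clamp(10)
ok=[RR for RR in(R,R@np.diag([-1,-1,1])) if solve_ik(pt(.093,.2),RR) is not None]
ok.sort(key=lambda RR:abs(solve_ik(pt(.093,.2),RR)[5])); RR=ok[0]; np.save('R.npy',RR)
movep(pt(.093,.2),RR); rep()
move_l(pt(.093,.085),feed=.12); dwell(.2); rep(); print(get_obs()['gripper_width'])
s=snapshot('wrist'); cv2.imwrite('pics/w1.png',cv2.resize(s['img'][:,:,::-1],(800,600)))
E
```

```text
t=0.10 cmd= jigx=-0.5007 jigy=-0.4311 z=0.2047 F=[-0.2 -0.2  0.8]
[[ 0.94  0.35 -0.  ]
 [ 0.35 -0.94  0.  ]
 [ 0.   -0.   -1.  ]]
[-5.65017828e-02  1.74310090e-01  1.65647657e+00 -4.44089210e-16
  1.31080599e+00 -2.14428424e-01] [-3.67124214e-01  3.72355863e-01  1.79969254e+00 -4.44089210e-16
  9.69544246e-01 -5.25050855e-01]
None [-3.67124214e-01  3.72355863e-01  1.79969254e+00 -4.44089210e-16
  9.69544246e-01  2.61654180e+00]
t=3.84 cmd= jigx=-0.1119 jigy=0.0922 z=0.2000 F=[ 0.1 -0.1 -0.1]
t=5.15 cmd= jigx=-0.1115 jigy=0.0929 z=0.0856 F=[-0.2 -0.3  0.2]
0.0005055085101680677
```

View pics/w1.png

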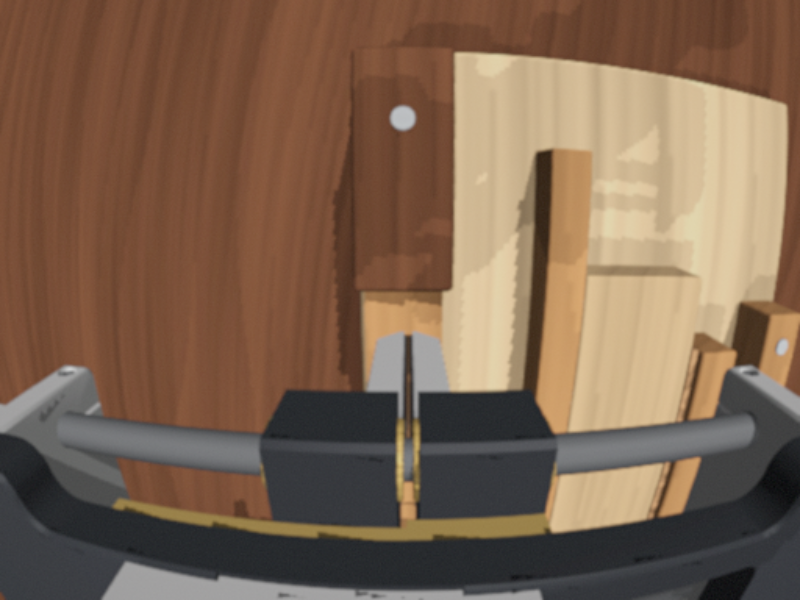

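The wrist view shows the closed fingers (tips near (408,335)) centred over the strip (columns 362–442), with the left cap edge at row 290. Now I'll touch down and slide under force feedback.

```bash
python3 - <<'E'
from h import *
dwell(.1); f0=np.mean([get_obs()['force'][2] for _ in range(5)])
move_l(pt(.093,.066),feed=.06); rep()
z=.066
while z>.054:
    z-=.001; move_l(pt(.093,z),feed=.02); dwell(.05)
    if get_obs()['force'][2]-f0>3: break
rep(z); y=.093
while y>-.07:
    y-=.004; move_l(pt(y,z),feed=.03); o=rep(f'{y:.3f},{z:.4f}'); f=o['force'][2]-f0
    if o['tcp_pos'][2]<.0575 or (f<.8 and y<.055): print('drop?'); break
    if f<2.5: z-=.0005
    elif f>6: z+=.0005
    if o['time_s']>30: break
E
```

```text
t=5.77 cmd= jigx=-0.1124 jigy=0.0931 z=0.0654 F=[ 0.7 -0.6 -0.1]
t=7.87 cmd=0.059 jigx=-0.1117 jigy=0.0930 z=0.0602 F=[-2.4  0.4  9.7]
t=8.15 cmd=0.089,0.0590 jigx=-0.1117 jigy=0.0910 z=0.0602 F=[-2.   5.1 10.3]
t=8.43 cmd=0.085,0.0595 jigx=-0.1116 jigy=0.0859 z=0.0602 F=[-0.2  3.8  7.2]
t=8.72 cmd=0.081,0.0600 jigx=-0.1118 jigy=0.0809 z=0.0602 F=[-1.2  1.3  5.6]
t=9.00 cmd=0.077,0.0600 jigx=-0.1119 jigy=0.0775 z=0.0602 F=[-0.8  2.8  5.5]
t=9.28 cmd=0.073,0.0600 jigx=-0.1119 jigy=0.0736 z=0.0602 F=[-1.1  3.7  5.9]
t=9.57 cmd=0.069,0.0600 jigx=-0.1119 jigy=0.0697 z=0.0602 F=[-0.3  4.2  6. ]
t=9.85 cmd=0.065,0.0600 jigx=-0.1119 jigy=0.0657 z=0.0602 F=[-1.1  4.4  6. ]
t=10.13 cmd=0.061,0.0600 jigx=-0.1119 jigy=0.0617 z=0.0602 F=[-0.6  3.1  5.5]
t=10.42 cmd=0.057,0.0600 jigx=-0.1119 jigy=0.0577 z=0.0602 F=[-1.   3.6  5.6]
t=10.70 cmd=0.053,0.0600 jigx=-0.1120 jigy=0.0537 z=0.0602 F=[-1.9  3.8  6.7]
t=10.98 cmd=0.049,0.0605 jigx=-0.1121 jigy=0.0481 z=0.0603 F=[ 0.3 -1.   1.8]
t=11.27 cmd=0.045,0.0600 jigx=-0.1120 jigy=0.0461 z=0.0603 F=[-1.8  3.8  5.2]
t=11.55 cmd=0.041,0.0600 jigx=-0.1120 jigy=0.0417 z=0.0603 F=[0.1 3.1 4.4]
t=11.83 cmd=0.037,0.0600 jigx=-0.1120 jigy=0.0376 z=0.0602 F=[-0.5  3.3  4.4]
t=12.12 cmd=0.033,0.0600 jigx=-0.1120 jigy=0.0336 z=0.0602 F=[-0.5  3.1  5.3]
t=12.40 cmd=0.029,0.0600 jigx=-0.1120 jigy=0.0296 z=0.0603 F=[-1.3  2.6  4.7]
t=12.68 cmd=0.025,0.0600 jigx=-0.1120 jigy=0.0257 z=0.0602 F=[-1.2  2.6  4.8]
t=12.97 cmd=0.021,0.0600 jigx=-0.1120 jigy=0.0216 z=0.0603 F=[-0.6  3.1  4.6]
t=13.25 cmd=0.017,0.0600 jigx=-0.1120 jigy=0.0177 z=0.0603 F=[-1.2  3.1  5.7]
t=13.53 cmd=0.013,0.0600 jigx=-0.1120 jigy=0.0137 z=0.0602 F=[-0.6  2.4  6.3]
t=13.82 cmd=0.009,0.0605 jigx=-0.1120 jigy=0.0082 z=0.0603 F=[ 0.5 -0.5  0.9]
drop?
```

That last "drop" came from my own height correction: the tip is still at 60.3 mm. I'll carry on at a fixed, slightly lower height, watching for the tip to follow down.

```bash
python3 - <<'E'
from h import *
y,z=.009,.0593; move_l(pt(y,z),feed=.02)
while y>-.09:
    y-=.003; move_l(pt(y,z),feed=.03); o=rep(f'{y:.3f}')
    if o['force'][2]<1.5 and o['tcp_pos'][2]<.0599: print('drop'); break
    if abs(o['force'][1])>15: print('side'); break
E
```

```text
t=14.32 cmd=0.006 jigx=-0.1120 jigy=0.0074 z=0.0602 F=[-2.   4.3  9.4]
t=14.57 cmd=0.003 jigx=-0.1120 jigy=0.0051 z=0.0602 F=[-1.7  6.4  9.7]
t=14.82 cmd=-0.000 jigx=-0.1120 jigy=0.0024 z=0.0602 F=[-1.7  5.8  9.8]
t=15.07 cmd=-0.003 jigx=-0.1120 jigy=-0.0006 z=0.0602 F=[-0.9  6.6 10.8]
t=15.32 cmd=-0.006 jigx=-0.1120 jigy=-0.0037 z=0.0602 F=[-2.   7.5  9.1]
t=15.57 cmd=-0.009 jigx=-0.1120 jigy=-0.0067 z=0.0601 F=[-1.7  7.1  9.8]
t=15.82 cmd=-0.012 jigx=-0.1120 jigy=-0.0098 z=0.0601 F=[-1.3  5.4  9.5]
t=16.07 cmd=-0.015 jigx=-0.1120 jigy=-0.0129 z=0.0600 F=[-1.6  6.5  9.5]
t=16.32 cmd=-0.018 jigx=-0.1120 jigy=-0.0171 z=0.0595 F=[-1.4  3.5  5.4]
t=16.57 cmd=-0.021 jigx=-0.1122 jigy=-0.0218 z=0.0589 F=[ 0.8 -0.1 -0.1]
drop
```

The groove edge is at about y = −0.008 by both touch and camera, so its centre is at about −0.029. Pressing there.

```bash
python3 - <<'E'
from h import *
import cv2
y=-.029; move_l(pt(y,.0590),feed=.03); dwell(.1); rep()
for z in(.054,.052,.050,.048,.046,.044,.042,.041,.040,.039):
    move_l(pt(y,z),feed=.02); dwell(.1); o=rep(z)
    if o['force'][2]>18: break
dwell(.3); rep()
move_l(pt(y,.09),feed=.06); rep(); move_l(pt(y,.2),feed=.15)
movep(pt(y-.02,.2,-.30),np.load('R.npy')); dwell(.3); rep()
s=snapshot('wrist'); cv2.imwrite('pics/w2.png',cv2.resize(s['img'][:,:,::-1],(800,600)))
s=snapshot('top')
cv2.imwrite('pics/t2.png',cv2.resize(s['img'][105:220,185:358,::-1],None,fx=4.6,fy=4.6,interpolation=cv2.INTER_CUBIC))
E
```

```text
t=17.08 cmd= jigx=-0.1121 jigy=-0.0291 z=0.0590 F=[-0.6 -0.3 -0.1]
t=17.58 cmd=0.054 jigx=-0.1120 jigy=-0.0290 z=0.0540 F=[-0.7  0.3 -0.7]
t=17.93 cmd=0.052 jigx=-0.1120 jigy=-0.0290 z=0.0520 F=[-0.8  0.1  0.4]
t=18.28 cmd=0.05 jigx=-0.1120 jigy=-0.0290 z=0.0500 F=[ 0.3 -0.1  0.3]
t=18.63 cmd=0.048 jigx=-0.1120 jigy=-0.0290 z=0.0481 F=[-0.5  0.6  2.4]
t=18.98 cmd=0.046 jigx=-0.1119 jigy=-0.0290 z=0.0460 F=[-0.5  0.4  1.8]
t=19.33 cmd=0.044 jigx=-0.1120 jigy=-0.0290 z=0.0438 F=[-0.   0.6  1. ]
t=19.68 cmd=0.042 jigx=-0.1119 jigy=-0.0290 z=0.0422 F=[-0.8  0.   4.6]
t=20.03 cmd=0.041 jigx=-0.1119 jigy=-0.0290 z=0.0421 F=[-3.2  0.4 10.6]
t=20.38 cmd=0.04 jigx=-0.1119 jigy=-0.0291 z=0.0420 F=[-3.   0.6 16.5]
t=20.73 cmd=0.039 jigx=-0.1119 jigy=-0.0291 z=0.0419 F=[-6.2  2.2 23.9]
t=21.03 cmd= jigx=-0.1119 jigy=-0.0291 z=0.0419 F=[-5.5  1.1 23.8]
t=22.03 cmd= jigx=-0.1123 jigy=-0.0289 z=0.0897 F=[-0.   0.6  0.1]
t=24.00 cmd= jigx=-0.2991 jigy=-0.0491 z=0.1998 F=[-0.6  0.5  0.6]
```

View pics/t2.png

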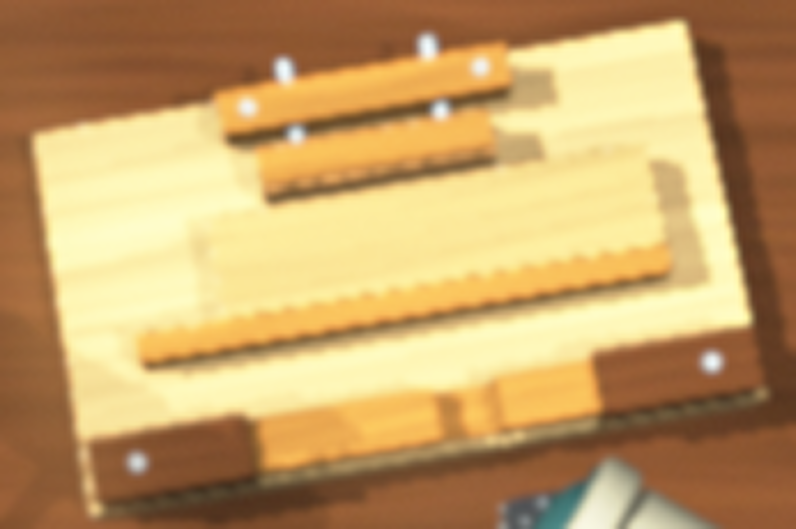

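The picture shows the jaw backed off: its left front corner moved from about (265,175) to (262,150), and the rods now stick out behind the block at (284,68) and (427,44). The blank hasn't moved and the hand is clear. Handing in.

```bash
python3 -c "
from rig import *
job_done()"
```

```text
the job is handed in; nothing more can be done
```

The key is pressed right down, the jaw has opened, and I've handed the job in; it gave no verdict.

- **Slide:** With the fingers closed, I touched the strip at jig y = 93 mm with about 10 N. I slid right, with contact force in every reading. At about y = −17 mm the tips dropped into the groove, putting its left edge near −8 mm, which agrees with the camera.
- **Press:** I pressed at the groove's centre, y = −29 mm. The tips stopped at z = 41.9 mm, about 18 mm below the strip's top, with 24 N against the stop. That is the full 8 mm of key travel.
- **Final checks:** The last top picture shows the jaw backed off and the blank where it was. The hand is clear, with about zero force, at about 24 s of the 56 s allowed. That picture was a crop of the jig, so I did not look at the plane, bottle, screwdriver and sanding block again. The path stayed well away from them.
- **False reading:** One "drop" near y = 8 mm was a false alarm, caused by my own height correction. The tip was still at strip height, so I carried on.

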